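# Lay a sealed can down in the leak-check cradle

### The arm

A 6-joint arm with a two-finger parallel gripper is mounted at the origin on a cart in front of the work surface, level with it; the furniture and walls round the work are solid. World frame = base frame: x ahead of the robot, y to its left, z up, the work surface at z = 0. Lengths are in mm, angles in rad, forces in N, time in s.
With the tool pointing down it reaches from about 425 to 950 mm from the base axis. Payload 3.5 kg.
Tool frame: the origin (TCP) lies between the finger pads; the fingertips stand 19 mm ahead of it and the grasp point (between the pads) is the TCP; z points along the fingers, x is the direction in which the jaws open and shut, and the axes are right-handed (so a half turn about z gives the same grasp; the last joint's range is limited). The gripper opens to 85 mm and grips with 20 to 120 N. Pads are 22 mm wide; open, the fingers measure 114 mm over their backs; the gripper's body (76 mm by 85 mm) begins 54 mm behind the grasp point. The pads swing forward as they close: fully open they stand 13 mm farther back than shut.
Start: joints at [1.017, 0.286, 1.577, -0, 1.279, -0.15], TCP at [265.181, 620.714, 250.325] pointing down, gripper open.
Joint ranges: [-2.77, 2.77], [-0.9, 2.22], [0.21, 2.48], [-1.53, 4.67], [0.24, 2.81], [-2.84, 2.84]. Speed limits (rad/s): [2.79, 2.79, 3.14, 3.14, 3.14, 3.14].

### API

Orientations are given as a unit quaternion [x, y, z, w].
In Python, from bench import arm gives the robot as it stands.
- The arm moves only by the shell command python3 -m pendant 'ROWS' [OPENING]. ROWS is JSON, a list of rows, each a list of 6 numbers: the shift along the tool's x, y, z in cm, then the turn, a rotation vector about the tool's x, y, z in rad. In form: [[dx, dy, dz, rx, ry, rz], ...]. A call has 1 to 12 rows; each row is the pose to reach, as a shift and turn from the pose commanded when the call began, along the tool's axes at that moment; what a row does not reach only later rows make up. A row lasts 1/8 s, in which the tool goes at most 62.5 mm and 10.7 degrees, less where a joint would pass 70% of its speed; a pose out of reach is approached as far as the arm can. A call with a gripper value outside its range is refused whole. OPENING is the finger opening in cm, from 0 to 8.54, set as the call begins (- or left out, the last holds). The fingers move at their own pace and stop on an object; the grip force is fixed at half the most. Time passes only in rows, so rows that repeat a pose let the fingers close. It gives the time, the measured TCP pose, the force and the opening at its end, in the units of the state.
- arm.get_state(): the state, without advancing time (a new reading comes with each control period).
- arm.capture(name): name is "scene" or "top" or "wrist"; returns (picture, depth): 420x560x3 uint8, red, green, blue; 420x560 float32, mm along the optical axis (not along the pixel's ray), 0 where there is no reading.
- arm.camera_model(name): a dict with "K" (3x3 intrinsics, pixels), "xyz" and "attitude" of the camera in the world; the wrist camera has in their place "T_tool_cam" (4x4, takes a point from camera to tool coordinates, whose origin is the TCP and whose axes are the tool frame's). Camera axes: x right, y down, z forward; pixel columns grow to the right and rows downward; lengths in mm; the calibration is good to about 2 mm. The wrist camera is an equidistant fisheye: a pixel r from the principal point sees the ray r / f radians off the axis. A picture is of the moment at which its call begins: read the wrist's pose just before it. camera_model takes no time and is no camera call.
- arm.hand_in(): hands the job in, once; it reports no verdict.
Trained networks look in the newest picture that a camera, given by its name, has taken for a name from the list of things; names that differ only in an ending like _2 or _b are one class to them, and where a whole thing is asked for, a point or a joint stands for the part that bears it (a point fixed in the world has none). Each returns a list of dicts, best first, with "score" (0 to 1); they miss things now and then, are a little off and sometimes report something else, mostly with a low value. They report only what shows in the picture. A call takes as long as a camera call. They do not tell look-alikes from the thing itself.
- arm.search_frame(camera, thing): "centre" ([column, row] in pixels, amid what is visible of it).
- arm.cut_out(camera, thing): "mask" (420x560 bool, what is visible of it) and "centre" ([column, row] in pixels, amid what is visible of it).
- arm.place_of(camera, thing): "centre" ([column, row] in pixels: a listed point, or the origin of a listed thing).
The state is a dict: "time": time; "qpos": joint angles; "qd": joint speeds; "effort": joint torques, N m; "eef_pos": TCP position; "orientation": TCP orientation; "wrist_force": force on the tool from outside, world axes, zero at the start; "ft_torque": the same for the moment, N m; "opening": opening from 0.0 (shut) to 1.0 (fully open).
Only numpy, scipy, OpenCV 4.12 (cv2) and the standard library are available. Lean on these libraries where they do the work, as an engineer would, in place of code of your own. Each camera call takes 0.05 s, during which the arm holds its last target. There are 200 camera calls.

### The job

The sealed can that stands in the open end of the leak-check cradle has to lie on its side for its seam check. Push it over with the fingertips so that it topples into the blue trough with its lid toward the black end stop and comes to rest there, then push on its bottom to slide it along the trough until the lid is against the stop. Only push the can, never grip or lift it, and leave the other cans, lids and bottles where they are.

Things in the scene. Friction and masses are not known exactly. Their poses are not given: they have to be found in the camera images.
- cradle: Fixed leak-check cradle, 270 x 110 mm: blue trough between two steel rails. Origin: on the table, on the centre line, under the trough's open edge. x runs level along the trough toward the end stop (x = 150 mm), y across, z up. Rails: x = -82 to 152 mm, 80 mm apart inside, top 34 mm above the table. From x = -82 mm to 0 the floor between them is bare table; this end is open and the can stands here.
- cradle_edge (a point): Middle of the blue trough's open edge, at x = 0, 5 mm above the table: a step that holds back the can's foot when it is pushed. From here to the stop the trough is a shallow V, its bottom line 5 mm, its sides 11 mm above the table. Axes as the cradle's.
- cradle_stop (a point): Centre of the black rubber face of the cradle's end stop, at x = 150 mm, 41 mm above the table, where the middle of the lid of a lying can meets it. The stop plate is 100 mm wide and 66 mm high. Axes as the cradle's.
- full_can: Loose sealed cream tin can, 71 mm diameter, 107 mm long, about 0.4 kg. It starts upright on the table between the cradle's rails, its foot 2 to 11 mm short of the step. Origin: centre of its bottom; z along its axis toward the lid. It topples by itself once tilted about 0.6 rad; lying in the trough its axis is 41 mm above the table and its lid at first 45 to 65 mm short of the stop.
- can_lid (a point): Centre of the sealed can's lid, 107 mm from the bottom. Axes as the can's.
- can_mid (a point): Middle of the sealed can, half-way between bottom and lid. Axes as the can's.
- open_can_1: Bystander: empty open cream can, 71 mm diameter, 106 mm high, upright on the neighbouring table at the left, whose top is 5 mm higher. Origin: centre of its bottom.
- open_can_2: Bystander: another such empty open can. Origin: centre of its bottom.
- lid_stack: Bystander: sleeve of can lids, 73 mm diameter, 86 mm high, upright. Origin: centre of its bottom.
- spray_bottle: Bystander: spray bottle with a blue head, 72 x 77 mm, 198 mm high, upright. Origin: centre of its bottom. Behind it, from about x = 0.8 m in the world, rises the seaming machine.
- oil_can: Bystander: orange oil can with a thin spout, 62 x 80 mm, 152 mm high. Origin: centre of its bottom.
Mind the look-alikes: they are no part of the job. What is shaped like the full_can but green or turquoise is not meant.

How it is judged:
By the outcome, as a careful person would: the job done as asked, in the order asked, and still so for the second after the job is handed in, with the robot touching nothing.
It also fails if it takes over 48 s, if anything falls off the work surface, if the arm or the gripper's body presses on something with over 40 N, if the wrist force passes 120 N, or if a joint passes its speed limit or range.

## Working session

There is one attempt and no reset: what is moved stays moved. The work goes in short steps, Python scripts to look and compute and a shell command to move; the robot and the scene stay as the last step left them, time stands still between calls to the robot, and variables do not carry over. Pictures are saved under pics/ and viewed, on a budget of 10 in all, crops included, one or two more only if the job needs it, and the job is handed in when it is done.

```bash
ls; mkdir -p pics; cat > h.py <<'E'
from bench import arm
import numpy as np, cv2
from scipy.spatial.transform import Rotation as R
def save(img,n): cv2.imwrite(f'pics/{n}.png',cv2.cvtColor(img,cv2.COLOR_RGB2BGR))
def model(c):
    m=arm.camera_model(c); K=np.array(m['K'])
    if 'xyz' in m: return K,np.array(m['xyz']),R.from_quat(m['attitude']).as_matrix() if np.array(m['attitude']).size==4 else np.array(m['attitude'])
    s=arm.get_state();Rt=R.from_quat(s['orientation']).as_matrix();T=np.array(m['T_tool_cam'])
    return K,Rt@T[:3,3]+np.array(s['eef_pos']),Rt@T[:3,:3]
def ray(c,px,M):
    K,o,Rm=M; x=(px[0]-K[0,2])/K[0,0]; y=(px[1]-K[1,2])/K[1,1]
    if c=='wrist':
        r=np.hypot(x,y); k=np.sin(r)/r if r>1e-9 else 1; d=np.array([x*k,y*k,np.cos(r)])
    else: d=np.array([x,y,1.])
    return o,Rm@d
def atz(c,px,M,z):
    o,d=ray(c,px,M); return o+d*(z-o[2])/d[2]
def atdepth(c,px,M,depth):
    o,d=ray(c,px,M); dc=(M[2].T@d)[2]; return o+d*depth/dc
E
python3 - <<'E'
from h import *
for c in ('scene','top'):
    print(c,arm.camera_model(c))
    p,d=arm.capture(c); save(p,c+'0'); np.save(c+'0d.npy',d); M=model(c)
    for t in ('cradle','cradle_edge','cradle_stop','full_can','can_lid','can_mid'):
        for r in arm.place_of(c,t)[:3]:
            u,v=r['centre']; dd=d[int(np.clip(v,0,419)),int(np.clip(u,0,559))]
            print(c,t,round(r['score'],2),np.round(r['centre'],1),'depthpt',np.round(atdepth(c,(u,v),M,dd),0))
print(arm.get_state())
E
```

```text
pics
scene {'K': array([[516.5693293 ,   0.        , 283.85461748],
       [  0.        , 516.5693293 , 214.14689945],
       [  0.        ,   0.        ,   1.        ]]), 'xyz': array([ 102.28463975, -547.34420249, 1028.37176638]), 'attitude': array([ 0.88971385, -0.27835259,  0.10133128, -0.34736304])}
scene cradle 0.65 [275.4 253.3] depthpt [530. 138.  -1.]
scene cradle_edge 0.68 [277.6 252.2] depthpt [537. 138.  -2.]
scene cradle_stop 0.87 [311.6 286.5] depthpt [517. -30.  64.]
scene full_can 0.96 [354.5 277.2] depthpt [626. -53.  38.]
scene full_can 0.91 [328.2 242.7] depthpt [635.  60.  46.]
scene full_can 0.86 [269.8 240.5] depthpt [518. 142.  55.]
scene can_lid 0.97 [329.8 214. ] depthpt [661.  92. 105.]
scene can_lid 0.93 [360.9 245.3] depthpt [660. -26. 104.]
scene can_lid 0.81 [286.7 177.3] depthpt [648. 257. 106.]
scene can_mid 0.95 [287.8 193.4] depthpt [628. 222.  87.]
scene can_mid 0.71 [265.8 225.9] depthpt [516. 153. 100.]
scene can_mid 0.67 [328.2 231.3] depthpt [635.  63.  85.]
top {'K': array([[405.25519088,   0.        , 275.99553595],
       [  0.        , 405.2
[... 868 characters left out ...]
depthpt [530. 180. 104.]
{'time': 0.7, 'qpos': array([ 1.01695600e+00,  2.86269204e-01,  1.57668838e+00,  1.20614167e-05,
        1.27860931e+00, -1.49981669e-01]), 'qd': array([ 0.00087123, -0.00083945,  0.00241933, -0.00090454,  0.00010818,
       -0.00090733]), 'effort': array([-1.02799502e-03, -4.05843544e+01, -2.92848676e+01, -2.28367503e-04,
        6.28581402e-04,  5.32665752e-07]), 'eef_pos': array([265.20743508, 620.70526162, 250.35172046]), 'orientation': array([ 8.34557574e-01,  5.50920735e-01,  9.26406895e-06, -1.06515897e-05]), 'wrist_force': array([ 0.28578652, -0.2282256 ,  0.62412917]), 'ft_torque': array([-0.02608962,  0.00426627,  0.02544476]), 'opening': 1.000023646411944}
```

```bash
python3 - <<'E'
import cv2,numpy as np
a=cv2.imread('pics/scene0.png')[130:350,180:460];b=cv2.imread('pics/top0.png')[130:310,170:400]
a=cv2.resize(a,None,fx=1.9,fy=1.9,interpolation=2);b=cv2.resize(b,None,fx=1.9,fy=1.9,interpolation=2)
cv2.imwrite('pics/s1.png',cv2.resize(cv2.imread('pics/scene0.png')[130:350,180:460],None,fx=2.7,fy=2.7,interpolation=2))
cv2.imwrite('pics/t1.png',cv2.resize(cv2.imread('pics/top0.png')[120:310,150:410],None,fx=3,fy=3,interpolation=2))
E
```

```text
(no output)
```

View pics/s1.png

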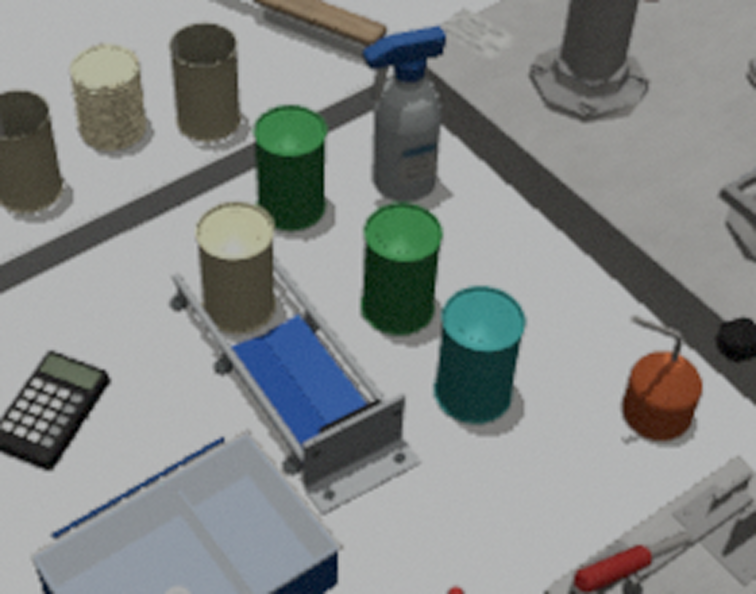

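View pics/t1.png

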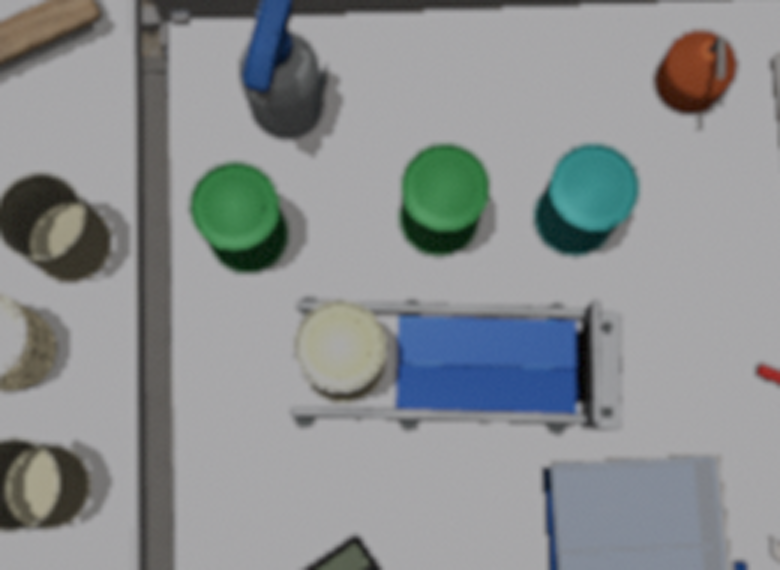

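The pictures show one cream sealed can, standing in the cradle at scene (267,230) and top (264,236). The look-alikes stand free of the cradle: two green cans at scene (287,192) and (328,231), and a turquoise one at (358,262). So the cream can in the open end is the one meant, and the crops confirm it. The trough runs toward world -y, with its stop at top (349,240). Next I measure the can and cradle precisely.

```bash
python3 - <<'E'
from h import *
def cloud(c):
    p=cv2.cvtColor(cv2.imread(f'pics/{c}0.png'),cv2.COLOR_BGR2HSV); d=np.load(c+'0d.npy'); K,o,Rm=model(c)
    v,u=np.mgrid[:420,:560]; P=np.stack([(u-K[0,2])/K[0,0]*d,(v-K[1,2])/K[1,1]*d,d],-1)@Rm.T+o
    return p,P,d>0
for c in ('top','scene'):
    p,P,ok=cloud(c)
    near=ok&(abs(P[...,0]-525)<90)&(P[...,1]>-60)&(P[...,1]<240)
    b=near&(p[...,0]>100)&(p[...,0]<125)&(p[...,1]>140)&(P[...,2]<25)&(P[...,2]>-10)&(P[...,1]>-20)&(P[...,1]<140)
    n,l,s,_=cv2.connectedComponentsWithStats(b.astype(np.uint8)); b=l==1+np.argmax(s[1:,4])
    Q=P[b]; rc=cv2.minAreaRect(Q[:,:2].astype(np.float32)); print(c,'blue',rc,'z',Q[:,2].mean(), cv2.boxPoints(rc).round(0).tolist())
    t=near&(abs(P[...,2]-107)<8)&(P[...,1]>110); Q=P[t]; print(c,'lid',cv2.minEnclosingCircle(Q[:,:2].astype(np.float32)),Q.mean(0))
    s_=near&(P[...,2]>45)&(P[...,2]<80)&(P[...,1]<20); Q=P[s_]; print(c,'stop',len(Q),cv2.boxPoints(cv2.minAreaRect(Q[:,:2].astype(np.float32))).round(0).tolist())
    for lo,hi in((440,505),(540,620)):
        r=near&(P[...,2]>24)&(P[...,2]<45)&(P[...,0]>lo)&(P[...,0]<hi)&(P[...,1]>5); Q=P[r]
        if len(Q)>20:
            f=cv2.fitLine(Q[:,:2].astype(np.float32),cv2.DIST_HUBER,0,.01,.01).ravel(); print(c,'rail',len(Q),f.round(3),Q[:,1].min(),Q[:,1].max())
a=model('top');b=model('scene')
def tri(u,v):
    (o1,d1),(o2,d2)=ray('top',u,a),ray('scene',v,b)
    s=np.linalg.lstsq(np.c_[d1,-d2],o2-o1,rcond=None)[0]; q,w=o1+s[0]*d1,o2+s[1]*d2; return ((q+w)/2).round(1),np.linalg.norm(q-w).round(1)
print('edge',tri((283.9,241.3),(277.6,252.2)),'stop',tri((344.4,238.7),(311.6,286.5)))
print(R.from_quat(arm.get_state()['orientation']).as_matrix().round(3))
E
```

```text
top blue ((525.58642578125, 54.410369873046875), (146.5016632080078, 74.81690216064453), 86.20059967041016) z 6.5676049225436435 [[483.0, -16.0], [558.0, -21.0], [568.0, 125.0], [493.0, 130.0]]
top lid ((534.0831909179688, 176.3968963623047), 35.59386444091797) [533.61130312 176.33784706 104.61719197]
top stop 307 [[435.0, 16.0], [435.0, -60.0], [567.0, -60.0], [567.0, 16.0]]
top rail 294 [7.60000e-02 9.97000e-01 4.83970e+02 1.12724e+02] 5.320677311932712 220.51424250309594
top rail 222 [7.90000e-02 9.97000e-01 5.70326e+02 9.51590e+01] 6.440571531897348 212.47128725900757
scene blue ((530.9300537109375, 70.4862060546875), (122.06846618652344, 76.9627685546875), 86.44355773925781) z 7.376007382645171 [[489.0, 12.0], [566.0, 7.0], [573.0, 129.0], [496.0, 134.0]]
scene lid ((561.1236572265625, 192.82652282714844), 70.59168243408203) [531.6219415  175.39478551 105.48309054]
scene stop 386 [[435.0, 16.0], [435.0, -59.0], [615.0, -58.0], [615.0, 17.0]]
scene rail 292 [8.50000e-02 9.96000e-01 4.81645e+02 1.04159e+02] 5.279173589918059 215.80349218429956
scene rail 218 [6.30000e-02 9.98000e-01 5.67002e+02 8.68960e+01] 5.212844980084924 239.555727886392
edge (array([528. , 125.1,  18.1]), np.float64(1.3)) stop (array([523.9, -21.4,  47.5]), np.float64(0.7))
[[ 0.393  0.92   0.   ]
 [ 0.92  -0.393  0.   ]
 [ 0.    -0.    -1.   ]]
```

```bash
python3 -m pendant '[[-3,5,0.6,0,0,0.155],[-6,10,1.2,0,0,0.31],[-9,14.9,1.9,0,0,0.465],[-12,19.9,2.5,0,0,0.62],[-15,24.9,3.1,0,0,0.775],[-18,29.9,3.8,0,0,0.93],[-21,34.9,4.4,0,0,1.085],[-24.07,39.85,5,0,0,1.239],[-24.07,39.85,5,0,0,1.239],[-24.07,39.85,5,0,0,1.239]]' 2.5
python3 - <<'E'
from h import *
s=arm.get_state();print(s['qpos'].round(2),s['opening'],R.from_quat(s['orientation']).as_matrix().round(3))
M=model('wrist');p,d=arm.capture('wrist');save(p,'w1')
for t in('cradle_edge','cradle_stop','can_lid','full_can'):
    for r in arm.place_of('wrist',t)[:3]:
        z={'cradle_edge':5,'cradle_stop':41,'can_lid':107,'full_can':0}[t]; print(t,round(r['score'],2),np.round(r['centre']),atz('wrist',r['centre'],M,z).round(1))
E
```

```text
time: 1.95
eef_pos: [536.9, 242.8, 200.3]
orientation: [0.999, -0.036, -0.0, -0.0]
wrist_force: [-0.1, -0.2, 0.0]
opening: 0.291
[0.25 0.15 1.84 0.   1.16 0.32] 0.2913275610031918 [[ 0.997 -0.072 -0.   ]
 [-0.072 -0.997  0.   ]
 [-0.    -0.    -1.   ]]
can_lid 0.89 [287. 305.] [534.8 173.2 107. ]
can_lid 0.87 [435. 204.] [651.  250.1 107. ]
full_can 0.91 [392. 172.] [651.2 251.5   0. ]
full_can 0.69 [380. 370.] [656.7 -38.3   0. ]
full_can 0.65 [391. 302.] [659.   87.2   0. ]
```

View pics/w1.png

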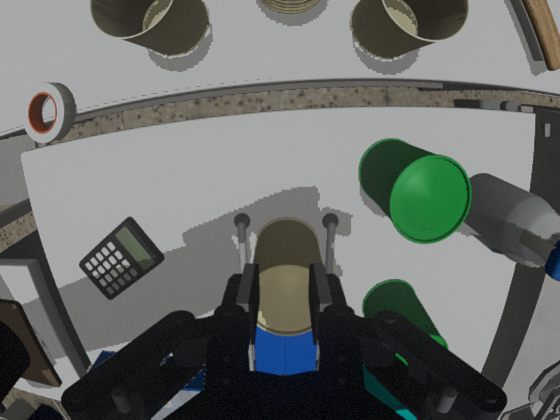

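The wrist view shows the cream can (287,305) centred between the fingers (250 and 322) and the rails (242 and 331). That confirms the line, so I lower behind it and push up to contact.

```bash
python3 -m pendant '[[0,0,5,0,0,0],[0,0,10,0,0,0],[0,0,10,0,0,0],[0,0.8,10,0,0,0],[0,1.6,10,0,0,0],[0,1.8,10,0,0,0],[0,2.0,10,0,0,0],[0,2.2,10,0,0,0],[0,2.4,10,0,0,0],[0,2.6,10,0,0,0],[0,2.8,10,0,0,0],[0,2.8,10,0,0,0]]'
python3 - <<'E'
from h import *
p,d=arm.capture('scene');save(cv2.resize(p[170:300,200:360],None,fx=4,fy=4,interpolation=2),'s2')
E
```

```text
time: 3.7
eef_pos: [535.3, 214.9, 100.6]
orientation: [0.999, -0.036, 0.0, -0.0]
wrist_force: [1.4, 2.8, 1.8]
opening: 0.288
```

View pics/s2.png

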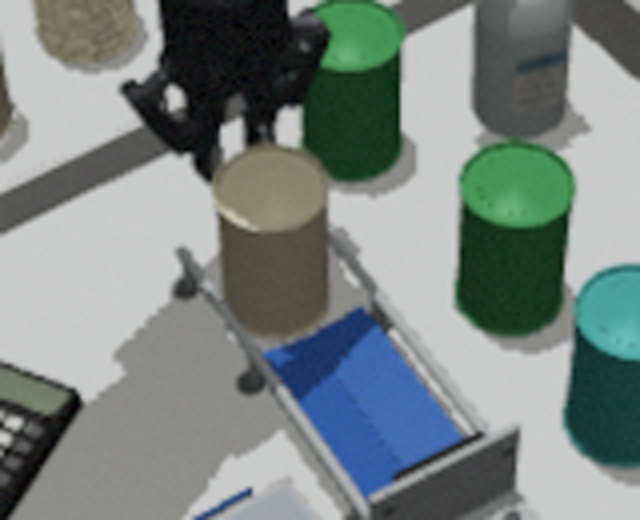

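Contact at 2.8 N with the can still upright: lid at crop (270,185), foot square before the blue step. I push on and watch the tilt.

```bash
python3 -m pendant '[[0,0.4,0,0,0,0],[0,0.8,0,0,0,0],[0,1.2,0,0,0,0],[0,1.6,0,0,0,0],[0,2.0,0,0,0,0],[0,2.4,0,0,0,0],[0,2.7,0,0,0,0],[0,3.0,0,0,0,0],[0,3.0,0,0,0,0]]'
python3 - <<'E'
from h import *
p,d=arm.capture('scene');save(cv2.resize(p[170:300,200:360],None,fx=4,fy=4,interpolation=2),'s3')
E
```

```text
time: 4.88
eef_pos: [532.5, 184.5, 99.9]
orientation: [0.999, -0.036, -0.0, 0.0]
wrist_force: [0.3, 1.2, 2.2]
opening: 0.289
```

View pics/s3.png

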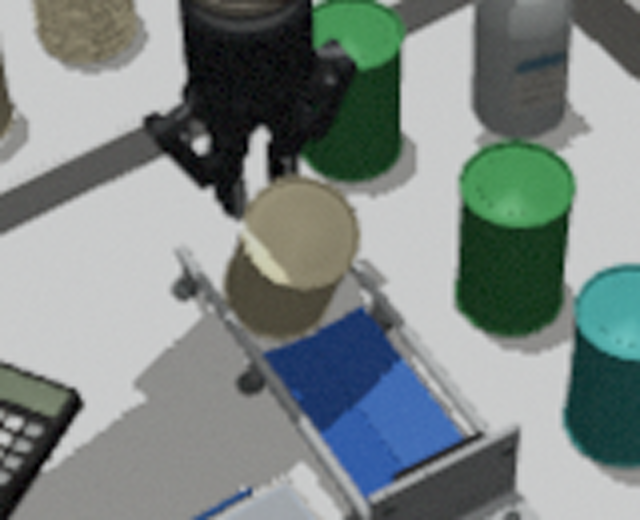

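The can tilts cleanly about the step by roughly 0.35 rad, in line with the trough. I keep going.

```bash
python3 -m pendant '[[0,0.4,0,0,0,0],[0,0.8,0,0,0,0],[0,1.2,0,0,0,0],[0,1.5,0,0,0,0],[0,1.8,0,0,0,0],[0,2.0,0,0,0,0],[0,2.0,0,0,0,0],[0,2.0,0,0,0,0]]'
python3 - <<'E'
from h import *
p,d=arm.capture('scene');save(cv2.resize(p[170:300,200:360],None,fx=4,fy=4,interpolation=2),'s4')
E
```

```text
time: 5.92
eef_pos: [531.4, 165.0, 100.3]
orientation: [0.999, -0.036, -0.0, 0.0]
wrist_force: [-0.2, 0.2, 0.2]
opening: 0.292
```

View pics/s4.png

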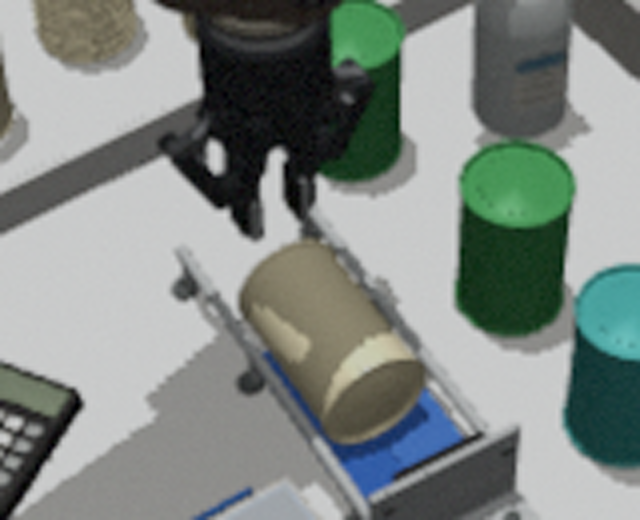

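The can has toppled and lies between the rails, lid (crop 375,400) toward the stop, and the fingers are free of it (force about 0). Now I back off, lower behind its bottom and approach.

```bash
python3 -m pendant '[[0,-1.5,0,0,0,0],[0,-3,0,0,0,0],[0,-3,0,0,0,0],[0,-3,2.5,0,0,0],[0,-3,5,0,0,0],[0,-3,5,0,0,0],[0,-3,5,0,0,0]]'
python3 - <<'E'
from h import *
for c in('scene','top'):
    p,d=arm.capture(c);K,o,Rm=model(c)
    if c=='scene': save(cv2.resize(p[170:300,200:360],None,fx=4,fy=4,interpolation=2),'s5')
    v,u=np.mgrid[:420,:560]; P=np.stack([(u-K[0,2])/K[0,0]*d,(v-K[1,2])/K[1,1]*d,d],-1)@Rm.T+o
    m=(d>0)&(abs(P[...,0]-527)<36)&(P[...,2]>45)&(P[...,2]<80)&(P[...,1]>-40)&(P[...,1]<170); Q=P[m]
    h=np.histogram(Q[:,1],np.arange(-40,171,5));print(c,[(int(y),int(n)) for n,y in zip(*h) if n])
    t=Q[(Q[:,2]>66)&(Q[:,1]>50)&(Q[:,1]<130)]; print(cv2.fitLine(t[:,:2].astype(np.float32),cv2.DIST_HUBER,0,.01,.01).ravel().round(3))
    for n in('full_can','can_lid'): print(n,[(round(r['score'],2),atz(c,r['centre'],(K,o,Rm),41).round(0)) for r in arm.place_of(c,n)[:4]])
E
```

```text
time: 6.85
eef_pos: [534.2, 195.1, 51.1]
orientation: [0.999, -0.036, 0.001, -0.0]
wrist_force: [0.5, 0.2, 0.5]
opening: 0.292
scene [(-40, 2), (-35, 94), (-30, 97), (-25, 41), (-20, 11), (35, 1), (40, 88), (45, 105), (50, 48), (55, 45), (60, 46), (65, 46), (70, 50), (75, 46), (80, 48), (85, 54), (90, 48), (95, 46), (100, 41), (105, 52), (110, 41), (115, 44), (120, 44), (125, 49), (130, 41), (135, 43), (140, 44), (145, 48), (150, 11)]
[1.60000e-01 9.87000e-01 5.22293e+02 8.91090e+01]
full_can [(0.85, array([616., -58.,  41.])), (0.77, array([532., 143.,  41.])), (0.71, array([647.,  67.,  41.])), (0.62, array([625., 224.,  41.]))]
can_lid [(0.98, array([696.,   2.,  41.])), (0.96, array([699., 310.,  41.])), (0.72, array([528.,  38.,  41.])), (0.58, array([697., 135.,  41.]))]
top [(-35, 14), (-30, 62), (-25, 53), (-20, 49), (40, 22), (45, 56), (50, 56), (55, 56), (60, 60), (65, 57), (70, 62), (75, 55), (80, 54), (85, 56), (90, 58), (95, 57), (100, 59), (105, 57), (110, 60), (115, 54), (120, 30), (125, 10)]
[2.32000e-01 9.73000e-01 5.26153e+02 8.68990e+01]
full_can [(0.85, array([647., 243.,  41.])), (0.76, array([641., -25.,  41.])), (0.74, array([647.,  91.,  41.])), (0.58, array([532., 157.,  41.]))]
can_lid [(0.95, array([665.,  76.,  41.])), (0.76, array([662., 258.,  41.])), (0.75, array([534.,  48.,  41.])), (0.72, array([665., -42.,  41.]))]
```

View pics/s5.png

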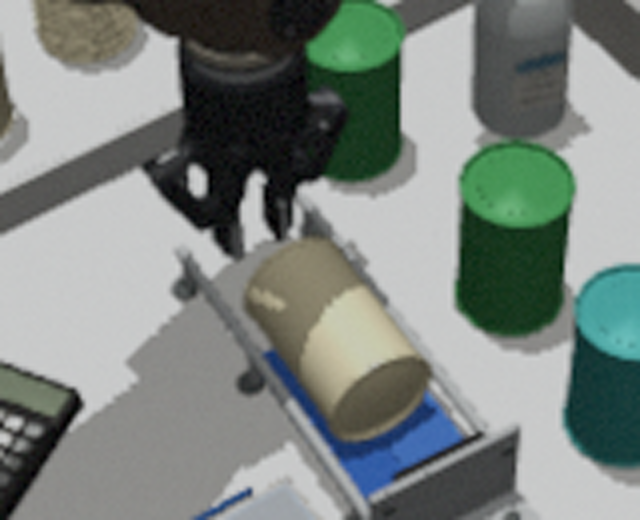

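The can lies straight: lid face at y≈42, bottom at y≈150, stop face at y≈-20, so about 62 mm to slide. The fingers are behind it, about 34 mm from contact.

```bash
python3 -m pendant '[[0,1,0,0,0,0],[0,2,0,0,0,0],[0,2.8,0,0,0,0],[0,3.2,0,0,0,0],[0,3.6,0,0,0,0],[0,4.0,0,0,0,0],[0,4.4,0,0,0,0],[0,4.8,0,0,0,0],[0,5.2,0,0,0,0],[0,5.6,0,0,0,0],[0,6.0,0,0,0,0],[0,6.4,0,0,0,0]]'
python3 -m pendant '[[0,0.4,0,0,0,0],[0,0.8,0,0,0,0],[0,1.2,0,0,0,0],[0,1.6,0,0,0,0],[0,2.0,0,0,0,0],[0,2.3,0,0,0,0],[0,2.6,0,0,0,0],[0,2.6,0,0,0,0]]'
python3 - <<'E'
from h import *
p,d=arm.capture('scene');save(cv2.resize(p[170:300,200:360],None,fx=4,fy=4,interpolation=2),'s6')
E
```

```text
time: 8.65
eef_pos: [529.0, 130.8, 50.4]
orientation: [0.999, -0.036, 0.0, -0.0]
wrist_force: [0.6, 3.4, 1.3]
opening: 0.293
time: 9.65
eef_pos: [526.9, 104.7, 50.2]
orientation: [0.999, -0.036, -0.0, 0.0]
wrist_force: [0.2, -0.2, -0.1]
opening: 0.291
```

View pics/s6.png

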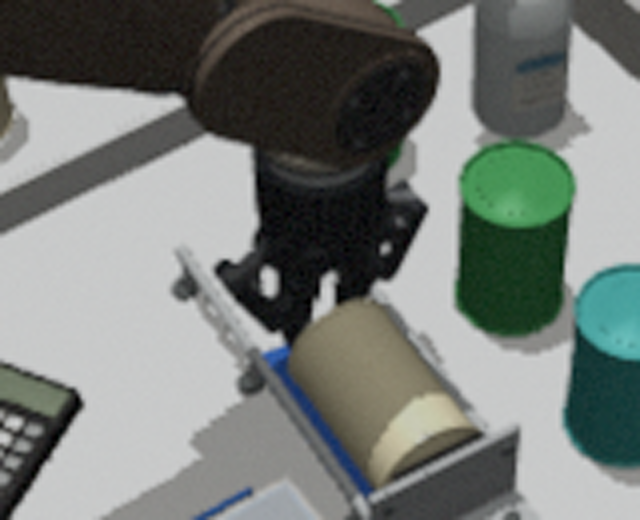

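The can has slid along, with its lid (crop 430,440) close to the stop and a few millimetres left. I creep forward and watch the force.

```bash
python3 -m pendant '[[0,0.15,0,0,0,0],[0,0.3,0,0,0,0],[0,0.4,0,0,0,0],[0,0.5,0,0,0,0]]'
python3 -m pendant '[[0,0.1,0,0,0,0],[0,0.2,0,0,0,0]]'
python3 -m pendant '[[0,0.1,0,0,0,0],[0,0.2,0,0,0,0]]'
```

```text
time: 10.2
eef_pos: [526.7, 100.9, 50.3]
orientation: [0.999, -0.036, -0.0, -0.001]
wrist_force: [0.7, 6.5, 0.3]
opening: 0.29
time: 10.45
eef_pos: [526.5, 100.7, 50.5]
orientation: [0.999, -0.036, 0.0, -0.003]
wrist_force: [1.0, 14.6, 0.7]
opening: 0.29
time: 10.7
eef_pos: [526.3, 100.5, 50.7]
orientation: [0.999, -0.037, 0.0, -0.004]
wrist_force: [0.7, 21.7, 1.2]
opening: 0.293
```

The force climbs (6.5 → 14.6 → 21.7 N) with almost no travel, so the lid is on the stop. I withdraw and check.

```bash
python3 -m pendant '[[0,-0.3,0,0,0,0],[0,-0.8,0,0,0,0],[0,-1.8,0,0,0,0],[0,-3.5,0,0,0,0],[0,-6,0,0,0,0],[0,-9,-3,0,0,0],[0,-12,-7,0,0,0],[0,-14,-12,0,0,0],[0,-14,-14,0,0,0],[0,-14,-14,0,0,0]]'
python3 - <<'E'
from h import *
a=[]
for c in('scene','top'):
    p,d=arm.capture(c);K,o,Rm=model(c)
    a.append(cv2.resize(p[170:300,220:370] if c=='scene' else p[180:310,230:380],None,fx=2.6,fy=2.6,interpolation=2))
    v,u=np.mgrid[:420,:560]; P=np.stack([(u-K[0,2])/K[0,0]*d,(v-K[1,2])/K[1,1]*d,d],-1)@Rm.T+o
    m=(d>0)&(abs(P[...,0]-523)<15)&(P[...,2]>69)&(P[...,2]<85)&(P[...,1]>-15)&(P[...,1]<120); Q=P[m]; print(c,Q[:,1].min(),Q[:,1].max())
save(np.hstack(a),'s7')
E
```

```text
time: 11.95
eef_pos: [537.1, 236.0, 191.5]
orientation: [0.999, -0.036, 0.001, -0.0]
wrist_force: [0.8, 0.6, -0.9]
opening: 0.292
scene -14.709848123162033 90.51039423838733
top -14.973392346490755 89.1893232107865
```

View pics/s7.png

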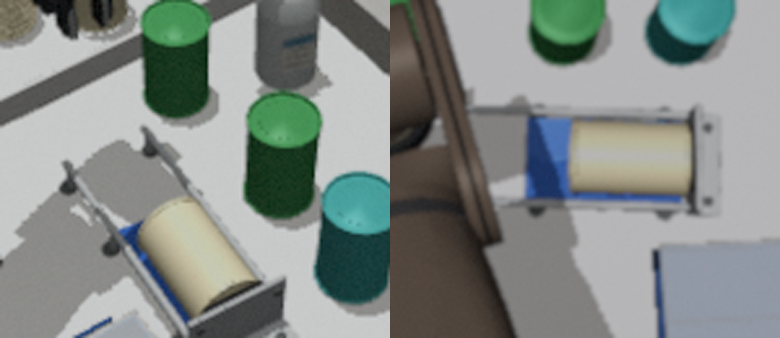

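The can lies in the trough with its bottom at y≈90, which puts the lid at about -17. The stop face is at about -16 to -20, so they touch within measuring error. The can didn't spring back: the fingers' front face was at y≈89.5 at the end of the push. The robot is clear and the bystanders in view are unmoved, so I hand in.

```bash
python3 -c "
from bench import arm
print(arm.hand_in(), arm.get_state()['time'])"
```

```text
the job is handed in; nothing more can be done
the job is handed in; nothing more can be done
```

The cream can now lies on its side in the blue trough with its lid against the black stop, and the job is handed in. I pushed it over at the step with the fingertips held slightly apart and let it come to rest. Then I pushed on its bottom to slide it about 60 mm along the trough, with no gripping or lifting. The robot's clock read about 12 s at the last move.

**Contact with the stop:** on the final push the force rose from 6.5 to 21.7 N over less than 1 mm of travel. After I withdrew, the can's bottom was at y≈90 mm, so the lid is at about -17 mm. The stop face is at about -16 to -20 mm, so any gap is within the 2 mm calibration error, but I could not see the contact directly.

**Surroundings:** the arm was clear with about 0 N on the wrist. The green and turquoise cans and the spray bottle looked unmoved in the last pictures. I did not re-check the oil can, the lid stack or the open cans, which the arm only passed well above or never came near.

**Disagreements:** before the push I measured the foot's gap to the step as about 12 mm, against the 2 to 11 mm stated. I put that down to a 1–2 mm error in locating the edge. The trained networks also reported the green and turquoise cans as the full can, which I ruled out by colour and position.

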